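# Open the spray hood window to its mark

## Robot

A 6-joint arm with a two-finger parallel gripper is mounted at the origin on a cart in front of the work surface, level with it; the furniture and walls round the work are solid. World frame = base frame: x ahead of the robot, y to its left, z up, the work surface at z = 0. Lengths are in mm, angles in rad, forces in N, time in s.
With the tool pointing down it reaches from about 275 to 750 mm from the base axis. Payload 10.2 kg.
Tool frame: the origin (TCP) lies between the finger pads; the fingertips stand 17 mm ahead of it and the grasp point (between the pads) lies 2 mm behind it; y points along the fingers, x is the direction in which the jaws open and shut, and the axes are right-handed (so a half turn about y gives the same grasp; the last joint's range is limited). The gripper opens to 85 mm and grips with 20 to 120 N. Pads are 22 mm wide; open, the fingers measure 114 mm over their backs; the gripper's body (76 mm by 85 mm) begins 54 mm behind the grasp point. The pads swing forward as they close: fully open they stand 13 mm farther back than shut.
Start: joints at [-1.551, 0.313, 1.498, -0, 1.331, -0.223], TCP at [126.208, -509.611, 248.294] pointing down, gripper open.
Joint ranges: [-2.94, 2.94], [-0.97, 2.17], [0.19, 2.56], [-1.23, 4.37], [0.02, 3.11], [-2.88, 2.88]. Speed limits (rad/s): [2.39, 2.39, 3.01, 3.14, 3.14, 3.14].

## Interface

Orientations are given as a unit quaternion [w, x, y, z].
In Python, from rig import ctrl gives the robot as it stands.
- The arm moves only by the tool jog_arm, never from a script. Its argument "targets" is a list of rows, each an object with "offset": the shift along the tool's x, y, z in m, a list of three; "yaw": the turn about the tool's y in rad. In form: [{"offset": [dx, dy, dz], "yaw": yaw}, ...]. A call has 1 to 12 rows; each row is the pose to reach, as a shift and turn from the pose measured when the call began, along the tool's axes at that moment; what a row does not reach only later rows make up. A row lasts 1/12 s, in which the tool goes at most 41.7 mm and 7.16 degrees, less where a joint would pass 70% of its speed; a pose out of reach is approached as far as the arm can. A call with a gripper value outside its range is refused whole. "fingers" is the finger opening in m, from 0 to 0.0854, set as the call begins (left out, the last holds). The fingers move at their own pace and stop on an object; "grip_force" is the grip in N (left out, the last holds). Time passes only in rows, so rows that repeat a pose let the fingers close. It gives the time, the measured TCP pose, the force and the opening at its end, in the units of the state.
- ctrl.sense(): the state, without advancing time (a new reading comes with each control period).
- ctrl.capture(name): name is "scene" or "top" or "wrist"; returns a dict with "img" (420x560x3 uint8, red, green, blue), "intrinsics" (3x3 intrinsics, pixels), "T" (4x4, takes a point from camera to world coordinates); the wrist camera has in their place "mount" (4x4, takes a point from camera to tool coordinates, whose origin is the TCP and whose axes are the tool frame's). Camera axes: x right, y up, looking along -z (the intrinsics and any distortion apply to the point x, -y, -z); pixel columns grow to the right and rows downward; lengths in mm; the calibration is good to about 2 mm. A picture is of the moment at which its call begins: read the wrist's pose just before it. There is no depth.
- ctrl.finish_job(): hands the job in, once; it reports no verdict.
Trained networks look in the newest picture that a camera, given by its name, has taken for a name from the list of things; names that differ only in an ending like _2 or _b are one class to them, and where a whole thing is asked for, a point or a joint stands for the part that bears it (a point fixed in the world has none). Each returns a list of dicts, best first, with "score" (0 to 1); they miss things now and then, are a little off and sometimes report something else, mostly with a low value. They report only what shows in the picture. A call takes as long as a camera call.
- ctrl.boxes_of(camera, target): "box" ([left, top, right, bottom] in pixels, round what is visible of it).
- ctrl.regions_of(camera, target): "region" (420x560 bool, what is visible of it) and "box" ([left, top, right, bottom] in pixels, round what is visible of it).
The state is a dict: "time_s": time; "joints": joint angles; "dq": joint speeds; "tau": joint torques, N m; "eef_pos": TCP position; "ee_rot": TCP orientation; "force": force on the tool from outside, world axes, zero at the start; "wrist_torque": the same for the moment, N m; "grip_width": opening from 0.0 (shut) to 1.0 (fully open).
Only numpy, scipy, OpenCV 4.12 (cv2) and the standard library are available. Lean on these libraries where they do the work, as an engineer would, in place of code of your own. Each camera call takes 0.05 s, during which the arm holds its last target.

## Task

Get the bench spray hood ready for gluing: first, with the window still where it stands, press the green button to start the fan, then push the counterweighted window up from beneath its blue lip until the black pointer on the window's left edge is level with the tip of the red mark on the frame, and leave it there. Use only light pushes of the fingertips, grasp nothing, and leave the red mark, the masking tape, the marker pen and the white spool where they are.

Things in the scene. Friction and masses are not known exactly. Their poses are not given: they have to be found in the camera images.
- spray_hood: grey fume cabinet, fixed, 340 wide, 300 deep, 420 mm high. Origin on the worktop, middle of its front edge; x into the cabinet (away from the user), y to the user's left, z up. The window plane leans back 25 degrees (top away from the user), so the window slides along (0.423, 0, 0.906) of this frame. Side frames 34 mm wide at y = +-157 mm; nothing stands before the window but its lip.
- window (a joint): travel of the window up its leaning frame in m: 0 = lowest, 0.22 = top stop. Balanced by a counterweight (brass block in a slot of the right frame): about 2 to 5 N along the slope moves it up or down, and it stays where it is left.
- window_lip (a point): middle of the lower front edge of the blue lip under the window; 200 mm wide (hood's y), sticks out 40 mm square to the pane towards the user; underside flat, front edge rounded, top slopes back to the pane 92 mm above the underside, so it cannot be pinched. Free beneath to the hood's floor (20 mm high; deck 66 mm high from 90 mm behind the origin). The point's z axis is the sliding direction.
- window_pointer (a point): tip of the small black pointer on the white left edge of the window, 130 mm along the slope above the lip's underside; moves with the window
- mark_tip (a point): tip of the red mark (clip 22 mm high, pointing at the window) on the left aluminium frame; its height varies. The point's z axis points up along the slope; the window must rise by the pointer's distance below this tip along that axis (60 to 180 mm). The clip is tight and must not be shifted.
- fan_button_top (a point): middle of the top of the green push button (32 mm across) on the grey control box to the right of the hood; pressed straight down, travel 6 mm, 5 N at the bottom, springs back
- fan_button (a joint): how far the green button is pressed in m: 0 = out, 0.006 = fully down; the fan starts beyond 0.004
- masking_tape: loose roll of cream masking tape, 100 mm across, 24 mm high, left of the hood; leave alone
- blue_marker: loose white marker pen with a blue cap, 118 mm long, 14 mm thick, lying in front of the hood; leave alone
- white_spool: loose white spool, 48 mm across, 55 mm high, standing in front of the hood, right of its middle; leave alone

How it is judged (in metres and radians):
On the way, in this order (a step that is already met when the one before it is completed fails the run):
1. the green button is pressed down (beyond 4 mm) while the window is still where it stood (within 10 mm) (value of joint fan_button above 0.004 m and distance of window_pointer from where it was at the start of the episode below 0.01 m), for 0.05 s.
2. the window's pointer is level with the red mark within 8 mm (z of window_pointer in the frame of mark_tip between -0.008 and 0.008 m), for 0.2 s.
At the end, for the whole second after the job is handed in: the window rests with its black pointer level with the tip of the red mark (within 8 mm along the slope), the button is released, the red mark has not been shifted (10 mm) and the masking tape, marker pen and spool are where they were (30 mm) (all of step 2 and velocity of joint window between -0.005 and 0.005 m/s and value of joint fan_button below 0.003 m and distance of mark_tip from where it was at the start of the episode below 0.01 m and distance of each of masking_tape, blue_marker, white_spool from where it was at the start of the episode below 0.03 m); the robot touches nothing.
It fails at once if the window is pushed or squeezed hard (more than 40 N) (contact force between the fingers and window above 40 N).
It fails at once if the red mark is shifted by more than 10 mm (distance of mark_tip from where it was at the start of the episode above 0.01 m).
It fails at once if the masking tape is moved or lifted by more than 30 mm (distance of masking_tape from where it was at the start of the episode above 0.03 m).
It fails at once if the marker pen is moved or lifted by more than 30 mm (distance of blue_marker from where it was at the start of the episode above 0.03 m).
It fails at once if the white spool is moved or lifted by more than 30 mm (distance of white_spool from where it was at the start of the episode above 0.03 m).
It also fails if it takes over 51 s, if anything falls off the work surface, if the arm or the gripper's body presses on something with over 40 N, if the wrist force passes 120 N, or if a joint passes its speed limit or range.

## Working session

There is one attempt and no reset: what is moved stays moved. The work goes in short steps, Python scripts to look and compute and a tool call to move; the robot and the scene stay as the last step left them, time stands still between calls to the robot, and variables do not carry over. Pictures are saved under pics/ and viewed, and the job is handed in when it is done.

Besides the shell and the picture viewer there is one more tool, called as a command line: name --argument value ..., lists and objects as JSON in quotes. jog_arm: Moves the arm, as the interface text tells. Its arguments: {"type":"object","properties":{"targets":{"type":"array"},"fingers":{"type":"number"},"grip_force":{"type":"number"}},"required":["targets"]}

```bash
mkdir -p pics; ls; python3 - <<'E'
from rig import ctrl
import cv2
s=ctrl.sense();print(s)
for n in("scene","top","wrist"):
    c=ctrl.capture(n);cv2.imwrite(f"pics/{n}0.png",c["img"][:,:,::-1]);print(n,c["intrinsics"],c.get("T",c.get("mount")))
    for t in("spray_hood","window_lip","window_pointer","mark_tip","fan_button_top","fan_button","masking_tape","blue_marker","white_spool","window"):
        try:print(t,[(b["box"],round(b["score"],2)) for b in ctrl.boxes_of(n,t)][:2])
        except Exception as e:print(t,e)
E
```

```text
pics
{'time_s': 0.0, 'joints': array([-1.55138809e+00,  3.13422576e-01,  1.49844770e+00,  2.59465039e-05,
        1.33096875e+00, -2.23412915e-01]), 'dq': array([-4.58894558e-05, -1.33060475e-03,  2.38467195e-03, -6.49470236e-04,
       -1.26852629e-03,  5.66778541e-05]), 'tau': array([ 3.89891080e-03, -4.12270260e+01, -2.59735912e+01,  2.81105980e-05,
        4.24543963e-03,  8.22583047e-06]), 'eef_pos': array([ 126.21500284, -509.36354408,  247.7450903 ]), 'ee_rot': array([ 0.55722153, -0.55652687,  0.43603611, -0.43549343]), 'force': array([ 0.16968262, -0.12286472,  1.20071977]), 'wrist_torque': array([-0.02922107, -0.00391891,  0.0114778 ]), 'grip_width': 0.9996712494495196}
scene [[520.71993382   0.         272.93448685]
 [  0.         520.71993382 205.39074448]
 [  0.           0.           1.        ]] [[-6.41326716e-01  3.07708803e-01 -7.02862245e-01 -1.69614061e+02]
 [-7.67219620e-01 -2.67461814e-01  5.82956458e-01  6.86677492e+02]
 [-8.60797734e-03  9.13115256e-01  4.07610638e-01  6.47257145e+02]
 [ 0.00000000e+00  0.00000000e+00  0.00000000e+00  1.00000000e+00]]
spray_hoo
[... 1325 characters left out ...]
.61)]
blue_marker [([209.7, 263.9, 252.5, 270.9], 0.54)]
white_spool [([287.9, 256.6, 305.5, 275.5], 0.5)]
window [([199.4, 137.0, 329.7, 220.9], 0.72)]
wrist [[290.86320783   0.         283.74412097]
 [  0.         290.86320783 209.19106096]
 [  0.           0.           1.        ]] [[ 9.99999598e-01  5.54408432e-04 -7.04349733e-04 -6.84147554e-01]
 [-8.36840932e-04  2.95850054e-01 -9.55234027e-01 -1.25888506e+02]
 [-3.21207893e-04  9.55234232e-01  2.95850399e-01  7.54476484e+01]
 [ 0.00000000e+00  0.00000000e+00  0.00000000e+00  1.00000000e+00]]
spray_hood []
window_lip []
window_pointer []
mark_tip []
fan_button_top []
fan_button []
masking_tape []
blue_marker []
white_spool []
window []
```

View pics/scene0.png

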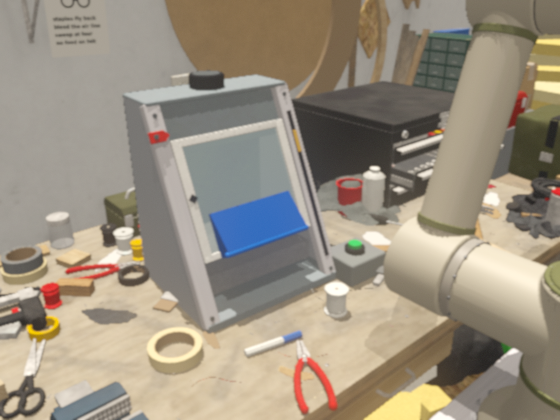

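View pics/top0.png

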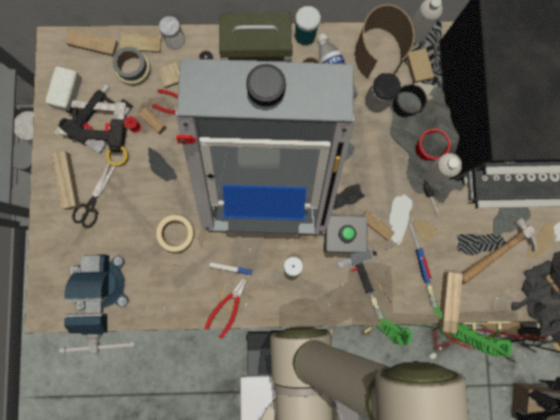

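View pics/wrist0.png

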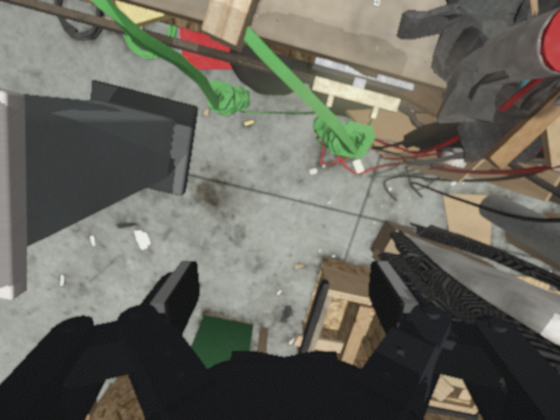

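```bash
python3 - <<'E'
import cv2
a=cv2.imread("pics/scene0.png");cv2.imwrite("pics/scene0a.png",cv2.resize(a[90:290,110:377],None,fx=3,fy=3,interpolation=cv2.INTER_CUBIC))
a=cv2.imread("pics/top0.png");cv2.imwrite("pics/top0a.png",cv2.resize(a[80:280,150:400],None,fx=3,fy=3,interpolation=cv2.INTER_CUBIC))
E
```

```text
(no output)
```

View pics/scene0a.png

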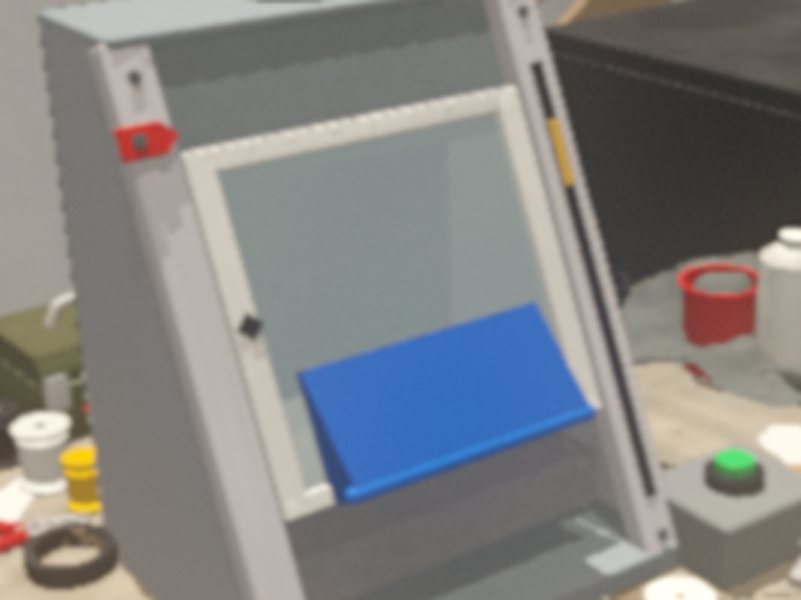

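View pics/top0a.png

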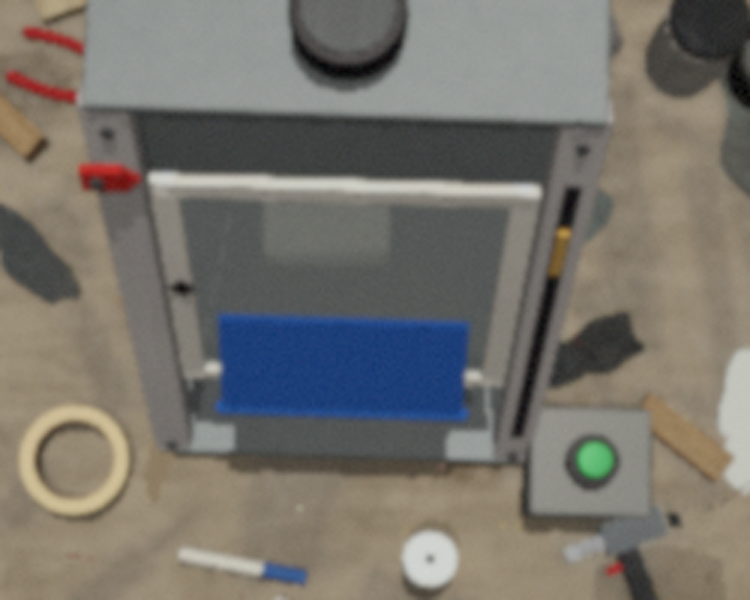

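```bash
cat > h.py <<'E'
import numpy as np, cv2
def P(c):
    T=np.linalg.inv(c["T"]); D=np.diag([1,-1,-1.])
    return c["intrinsics"]@D@T[:3]
def tri(c1,c2,p1,p2):
    X=cv2.triangulatePoints(P(c1),P(c2),np.array(p1,float).reshape(2,1),np.array(p2,float).reshape(2,1))[:,0]
    X=X[:3]/X[3]; e=[]
    for c,p in((c1,p1),(c2,p2)):
        q=P(c)@np.r_[X,1];e.append(np.round(q[:2]/q[2]-p,1))
    return X,e
def onplane(c,p,z):
    K=c["intrinsics"];d=c["T"][:3,:3]@np.array([(p[0]-K[0,2])/K[0,0],-(p[1]-K[1,2])/K[1,1],-1]);o=c["T"][:3,3]
    return o+d*(z-o[2])/d[2]
E
python3 - <<'E'
from rig import ctrl
from h import *
s=ctrl.capture("scene");t=ctrl.capture("top")
R={}
for n,a,b in [("mark",(169.5,135.6),(197.2,139.5)),("ptr",(193.5,198.6),(210.2,175.9)),("lipL",(224.8,255.6),(222.5,218.2)),("lipR",(307.8,226.5),(305.8,218.5)),("btn",(355.5,244),(348.5,233))]:
    X,e=tri(s,t,a,b);R[n]=X;print(n,X.round(1),*e)
d=R["lipL"]-R["lipR"];print("liplen",np.linalg.norm(d));
y=d*[1,1,0];y/=np.linalg.norm(y);x=np.array([y[1],-y[0],0]);print("yaw",np.arctan2(x[1],x[0]))
sl=.423*x+np.array([0,0,.906]);print("sl",sl,"rise",(R["mark"]-R["ptr"])@sl, "lat",(R["mark"]-R["ptr"])@y)
for n in R: print(n,"h",((R[n]-R["lipL"])@x).round(1),((R[n]-R["lipL"])@sl).round(1))
for n,p,z in [("spool",(293.2,266.2),55),("mk1",(210,265),7),("mk2",(252,271),7),("hoodL",(206.5,230.5),0),("hoodR",(324.5,234),0)]: print(n,onplane(t,p,z).round(1))
import numpy as np
from scipy.spatial.transform import Rotation as Ro
q=ctrl.sense();print(Ro.from_quat(q["ee_rot"],scalar_first=True).as_matrix().round(3))
E
```

```text
mark [709.5 216.7 361.5] [-0.2 -0.1] [0.3 0.2]
ptr [657.3 205.3 242.4] [-0.5 -0.1] [0.4 0.3]
lipL [572.2 191.4 144.7] [1.2 0.1] [-1.  -0.8]
lipR [565.1 -20.6 142.1] [-0.1 -0. ] [0.1 0.1]
btn [ 530.5 -140.7   70.8] [-0.5  0. ] [0.4 0.4]
liplen 212.16164181575766
yaw -0.03331918084334018
sl [ 0.42276522 -0.01409141  0.906     ] rise 129.73761166640017 lat 13.108452023816747
mark h 136.4 254.1
ptr h 84.6 124.3
lipL h 0.0 0.0
lipR h -0.0 -2.4
btn h -30.6 -80.0
spool [446.6   9.7  55. ]
mk1 [455.1 238.8   7. ]
mk2 [435.9 122.2   7. ]
hoodL [552.2 249.    0. ]
hoodR [535.3 -84.4   0. ]
[[ 0.24   0.     0.971]
 [-0.971 -0.     0.24 ]
 [ 0.    -1.     0.   ]]
```

jog_arm --targets '[{"offset": [-0.13,0.0,0.24],"yaw": -0.7},{"offset": [-0.13,0.0,0.24],"yaw": -0.7},{"offset": [-0.13,0.0,0.24],"yaw": -0.7},{"offset": [-0.13,0.0,0.24],"yaw": -0.7},{"offset": [-0.13,0.0,0.24],"yaw": -0.7},{"offset": [-0.13,0.0,0.24],"yaw": -0.7},{"offset": [-0.26,0.03,0.48],"yaw": -1.4},{"offset": [-0.26,0.03,0.48],"yaw": -1.4},{"offset": [-0.26,0.03,0.48],"yaw": -1.4},{"offset": [-0.26,0.03,0.48],"yaw": -1.4},{"offset": [-0.26,0.03,0.48],"yaw": -1.4},{"offset": [-0.26,0.03,0.48],"yaw": -1.4}]' --fingers 0 --grip_force 20

```text
time_s: 2.75
eef_pos: [496.0, -171.8, 223.0]
ee_rot: [-0.706, 0.707, 0.028, -0.028]
force: [0.3, -1.2, 0.2]
grip_width: 0.002
```

jog_arm --targets '[{"offset": [0.037,0.02,0.028],"yaw": 0},{"offset": [0.037,0.04,0.028],"yaw": 0},{"offset": [0.037,0.07,0.028],"yaw": 0},{"offset": [0.037,0.1,0.028],"yaw": 0},{"offset": [0.037,0.113,0.028],"yaw": 0},{"offset": [0.037,0.113,0.028],"yaw": 0},{"offset": [0.037,0.113,0.028],"yaw": 0}]'

```text
time_s: 3.33
eef_pos: [530.9, -141.1, 110.2]
ee_rot: [-0.707, 0.707, 0.028, -0.028]
force: [0.2, -0.5, 1.1]
grip_width: -0.002
```

```bash
python3 - <<'E'
from rig import ctrl
import cv2
s=ctrl.sense();print(s["eef_pos"],s["ee_rot"],s["force"],s["time_s"],s["joints"])
a=ctrl.capture("scene")["img"][:,:,::-1][130:290,240:440]
b=ctrl.capture("wrist")["img"][:,:,::-1]
cv2.imwrite("pics/s1.png",cv2.resize(a,None,fx=4,fy=3.75)[:600,:800]);cv2.imwrite("pics/w1.png",b)
E
```

```text
[ 530.85698873 -141.08487175  110.17611628] [-0.70655304  0.70657369  0.02769828 -0.0277348 ] [ 0.18063183 -0.51080105  1.10626019] 3.3333 [-4.73085305e-01  5.10478088e-01  1.59394247e+00 -5.89690668e-05
  1.03720279e+00 -5.51469613e-01]
```

View pics/s1.png

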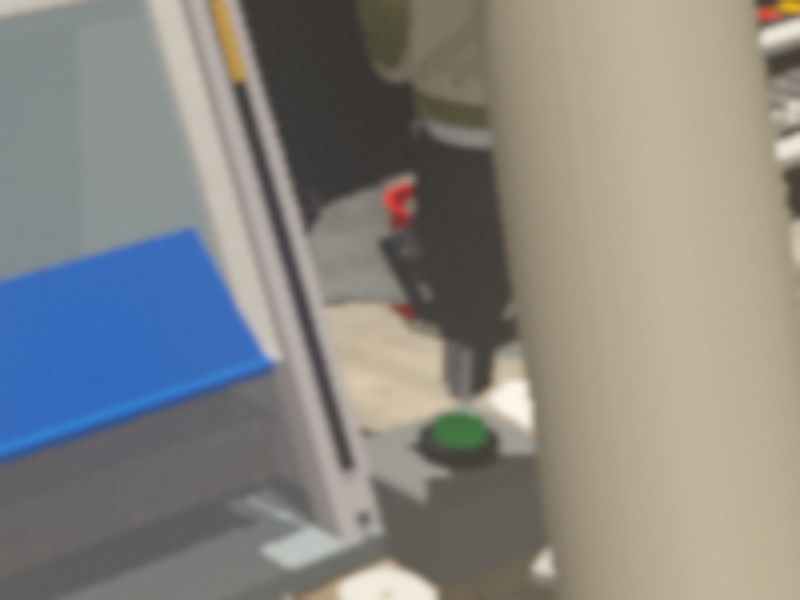

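View pics/w1.png

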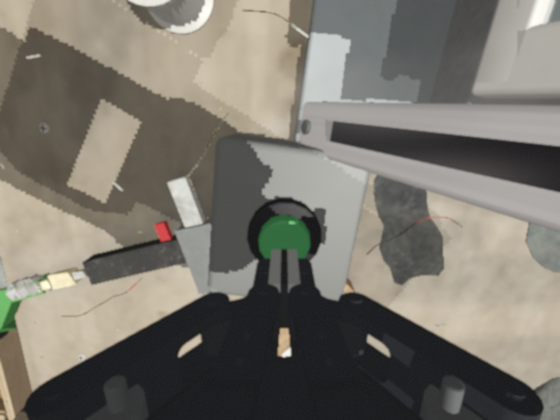

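jog_arm --targets '[{"offset": [0,0.01,0],"yaw": 0},{"offset": [0,0.018,0],"yaw": 0},{"offset": [0,0.022,0],"yaw": 0},{"offset": [0,0.024,0],"yaw": 0},{"offset": [0,0.025,0],"yaw": 0},{"offset": [0,0.025,0],"yaw": 0}]'

```text
time_s: 3.93
eef_pos: [531.8, -141.7, 87.9]
ee_rot: [-0.706, 0.707, 0.029, -0.027]
force: [-4.4, 0.9, 14.1]
grip_width: 0.001
```

```bash
python3 - <<'E'
from rig import ctrl
import cv2
a=ctrl.capture("scene")["img"][:,:,::-1][210:270,320:400]
b=ctrl.capture("wrist")["img"][:,:,::-1][170:320,185:385]
cv2.imwrite("pics/s2.png",cv2.resize(a,None,fx=8,fy=8,interpolation=cv2.INTER_CUBIC));cv2.imwrite("pics/w2.png",cv2.resize(b,None,fx=4,fy=4))
s=ctrl.sense();print(s["eef_pos"],s["force"],s["time_s"],s["grip_width"])
E
```

```text
[ 531.80529723 -141.66607217   87.88178957] [-2.83424529  1.75196557 13.32001594] 4.0333 0.0012521079942025505
```

View pics/s2.png

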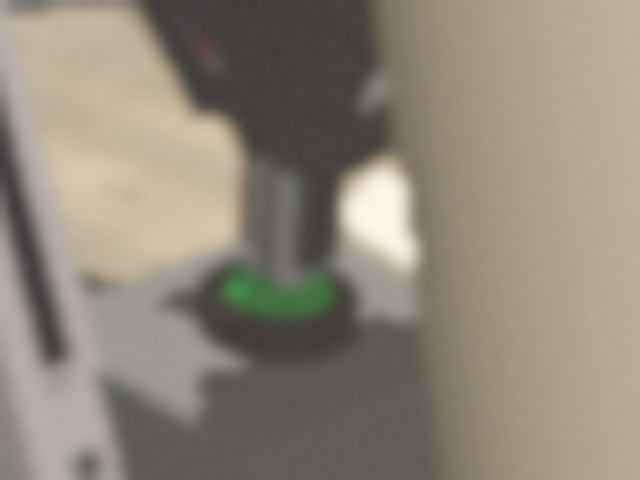

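View pics/w2.png

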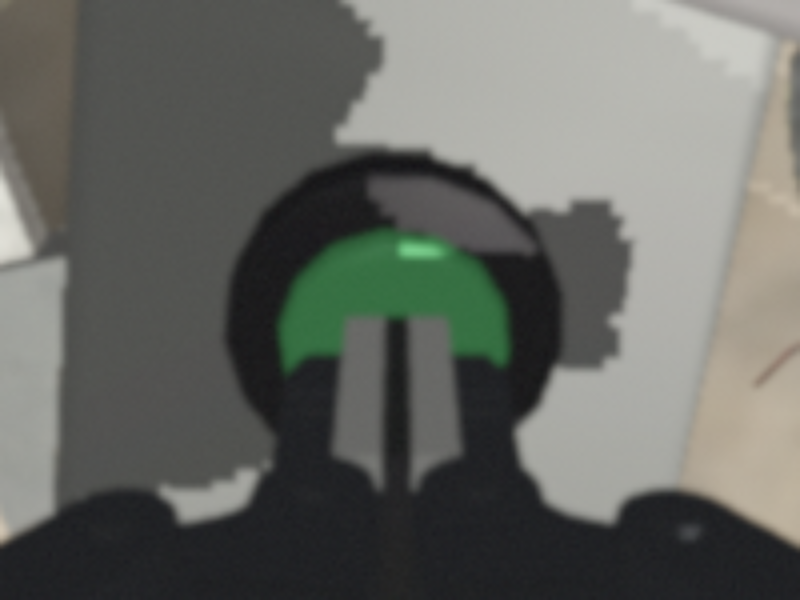

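```bash
python3 - <<'E'
from rig import ctrl
import numpy as np
w=ctrl.capture("wrist");M=np.linalg.inv(w["mount"]);K=w["intrinsics"]
for p in [(0,17,0),(0,17,11),(0,17,-11),(0,17,16),(0,17,-16),(16,17,0),(0,11,11)]:
    c=(M@np.r_[p,1])[:3]*[1,-1,-1];q=K@c;q=q[:2]/q[2];print(p,q.round(1),((q-[185,170])*4).round(0))
E
```

```text
(0, 17, 0) [284.1 264.8] [397. 379.]
(0, 17, 11) [284.1 246.3] [397. 305.]
(0, 17, -11) [284.1 282.5] [397. 450.]
(0, 17, 16) [284.1 237.7] [397. 271.]
(0, 17, -16) [284.1 290.3] [397. 481.]
(16, 17, 0) [313.4 264.7] [514. 379.]
(0, 11, 11) [284.2 251.2] [397. 325.]
```

jog_arm --targets '[{"offset": [0,-0.012,0],"yaw": 0},{"offset": [0,-0.012,0.005],"yaw": 0},{"offset": [0,-0.008,0.005],"yaw": 0},{"offset": [0,-0.004,0.005],"yaw": 0},{"offset": [0,-0.002,0.005],"yaw": 0},{"offset": [0,0.0,0.005],"yaw": 0},{"offset": [0,0.001,0.005],"yaw": 0},{"offset": [0,0.001,0.005],"yaw": 0}]'

```text
time_s: 4.75
eef_pos: [531.4, -136.3, 87.8]
ee_rot: [-0.706, 0.707, 0.029, -0.027]
force: [-5.4, 4.6, 17.4]
grip_width: -0.003
```

```bash
python3 - <<'E'
from rig import ctrl
import cv2
b=ctrl.capture("wrist")["img"][:,:,::-1][170:320,185:385]
cv2.imwrite("pics/w3.png",cv2.resize(b,None,fx=4,fy=4))
s=ctrl.sense();print(s["eef_pos"],s["force"],s["time_s"],s["grip_width"])
E
```

```text
[ 531.41192235 -136.32921702   87.81993526] [-4.8259059   5.04947523 17.53364899] 4.8 -0.00382792733317179
```

View pics/w3.png

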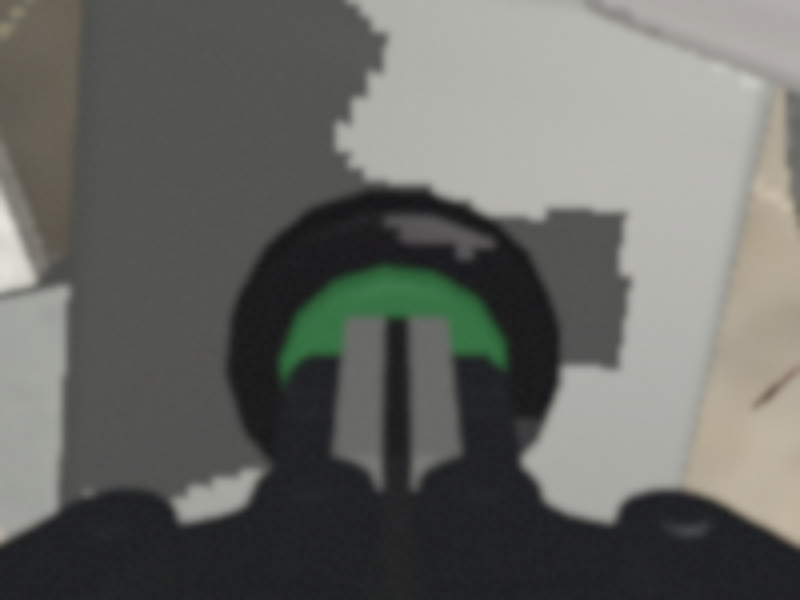

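jog_arm --targets '[{"offset": [0,-0.003,0],"yaw": 0},{"offset": [0,-0.003,0],"yaw": 0},{"offset": [0,-0.003,0],"yaw": 0}]'

```text
time_s: 5.05
eef_pos: [531.4, -136.3, 90.6]
ee_rot: [-0.706, 0.707, 0.029, -0.027]
force: [0.5, 0.9, 3.7]
grip_width: 0.004
```

jog_arm --targets '[{"offset": [0,-0.004,0],"yaw": 0},{"offset": [0,-0.004,0],"yaw": 0},{"offset": [0,-0.004,0],"yaw": 0}]'

```text
time_s: 5.3
eef_pos: [531.1, -136.3, 94.2]
ee_rot: [-0.706, 0.707, 0.029, -0.027]
force: [-0.2, -0.0, 1.3]
grip_width: 0.001
```

jog_arm --targets '[{"offset": [0,-0.01,0],"yaw": 0},{"offset": [0,-0.01,0],"yaw": 0},{"offset": [0,-0.01,0],"yaw": 0}]'

```text
time_s: 5.55
eef_pos: [531.3, -136.5, 104.7]
ee_rot: [-0.706, 0.707, 0.029, -0.027]
force: [0.3, -0.4, 0.2]
grip_width: -0.001
```

jog_arm --targets '[{"offset": [-0.02,-0.042,0.0],"yaw": -0.1},{"offset": [-0.03,-0.042,0.03],"yaw": -0.2},{"offset": [-0.03,-0.042,0.06],"yaw": -0.3},{"offset": [-0.03,-0.042,0.09],"yaw": -0.4},{"offset": [-0.03,-0.042,0.12],"yaw": -0.5},{"offset": [-0.03,-0.042,0.15],"yaw": -0.6},{"offset": [-0.03,-0.042,0.18],"yaw": -0.72},{"offset": [-0.03,-0.042,0.2],"yaw": -0.84},{"offset": [-0.02,-0.042,0.22],"yaw": -0.96},{"offset": [-0.013,-0.042,0.223],"yaw": -1.08},{"offset": [-0.013,-0.042,0.223],"yaw": -1.2},{"offset": [-0.013,-0.042,0.223],"yaw": -1.32}]'

```text
time_s: 6.55
eef_pos: [500.7, 85.4, 146.0]
ee_rot: [-0.538, 0.541, 0.457, -0.457]
force: [-1.1, -0.9, -0.0]
grip_width: -0.004
```

jog_arm --targets '[{"offset": [0,0,0],"yaw": -0.11},{"offset": [0,0,0],"yaw": -0.13},{"offset": [0,0,0],"yaw": -0.13}]'

```text
time_s: 6.8
eef_pos: [500.6, 85.4, 146.0]
ee_rot: [-0.508, 0.51, 0.491, -0.49]
force: [0.1, -0.2, -0.4]
grip_width: 0.0
```

```bash
python3 - <<'E'
from rig import ctrl
from scipy.spatial.transform import Rotation as Ro
import cv2
s=ctrl.sense();print(s["eef_pos"],s["force"],s["time_s"],s["joints"]);print(Ro.from_quat(s["ee_rot"],scalar_first=True).as_matrix().round(3))
a=ctrl.capture("scene")["img"][:,:,::-1][90:290,110:376]
b=ctrl.capture("top")["img"][:,:,::-1][80:280,150:400]
cv2.imwrite("pics/s4.png",cv2.resize(a,None,fx=3,fy=3,interpolation=cv2.INTER_CUBIC));cv2.imwrite("pics/t4.png",cv2.resize(b,None,fx=3,fy=3))
E
```

```text
[500.60868223  85.43962019 145.96182613] [ 0.14957245 -0.1690273  -0.40537648] 6.8 [-0.06122615  0.38133376  1.68829857 -0.00186322  1.06902605 -1.59410037]
[[ 0.037  0.003 -0.999]
 [ 0.999 -0.002  0.037]
 [-0.002 -1.    -0.003]]
```

View pics/s4.png

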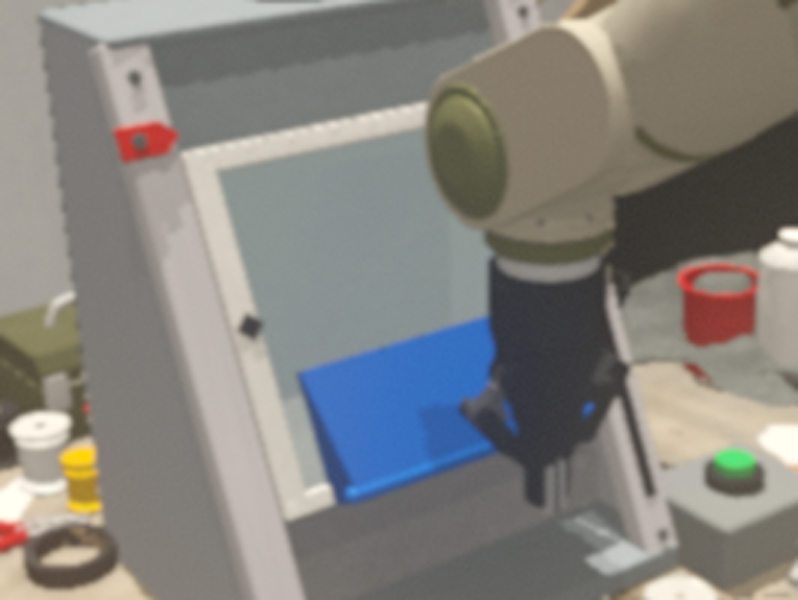

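View pics/t4.png

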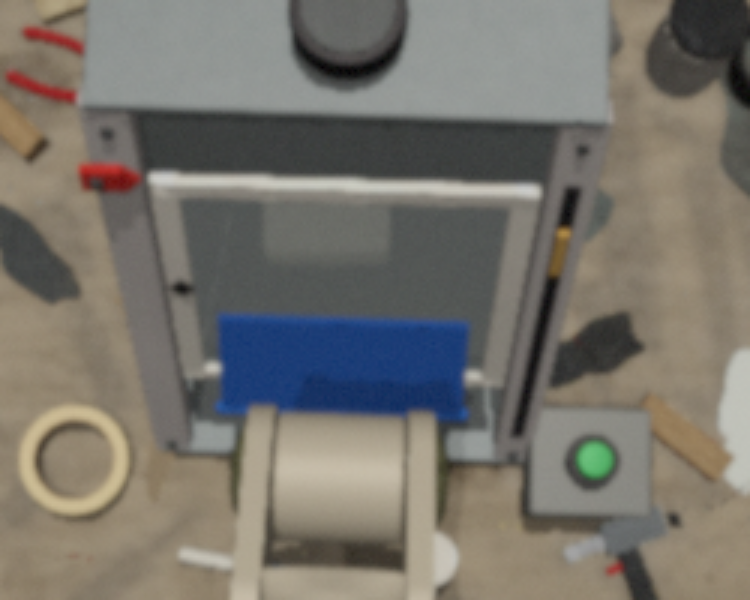

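jog_arm --targets '[{"offset": [0,0,-0.02],"yaw": 0},{"offset": [0,0,-0.04],"yaw": 0},{"offset": [0,0,-0.048],"yaw": 0},{"offset": [0,0,-0.052],"yaw": 0},{"offset": [0,0,-0.054],"yaw": 0},{"offset": [0,0,-0.056],"yaw": 0},{"offset": [0,0,-0.056],"yaw": 0}]'

```text
time_s: 7.48
eef_pos: [555.2, 83.3, 146.0]
ee_rot: [-0.509, 0.51, 0.49, -0.491]
force: [-4.6, -0.1, 1.9]
grip_width: -0.004
```

jog_arm --targets '[{"offset": [0,-0.001,-0.003],"yaw": 0},{"offset": [0,-0.003,-0.004],"yaw": 0},{"offset": [0,-0.005,-0.005],"yaw": 0},{"offset": [0,-0.007,-0.0055],"yaw": 0},{"offset": [0,-0.009,-0.0065],"yaw": 0},{"offset": [0,-0.009,-0.0065],"yaw": 0}]'

```text
time_s: 7.98
eef_pos: [559.5, 83.2, 154.8]
ee_rot: [0.51, -0.509, -0.488, 0.492]
force: [-9.3, -0.8, 4.9]
grip_width: -0.0
```

```bash
cat > look.py <<'E'
import sys
from rig import ctrl
import cv2
n=sys.argv[1]
s=ctrl.sense();print(s["eef_pos"],s["force"],s["time_s"])
a=ctrl.capture("scene")["img"][:,:,::-1][90:290,110:376]
b=ctrl.capture("top")["img"][:,:,::-1][80:280,150:400]
cv2.imwrite(f"pics/s{n}.png",cv2.resize(a,None,fx=3,fy=3,interpolation=cv2.INTER_CUBIC));cv2.imwrite(f"pics/t{n}.png",cv2.resize(b,None,fx=3,fy=3,interpolation=cv2.INTER_CUBIC))
E
python3 look.py 5
```

```text
[559.46771753  83.15074119 154.78354438] [-9.32648512 -0.79863855  4.92642235] 7.9833
```

View pics/s5.png

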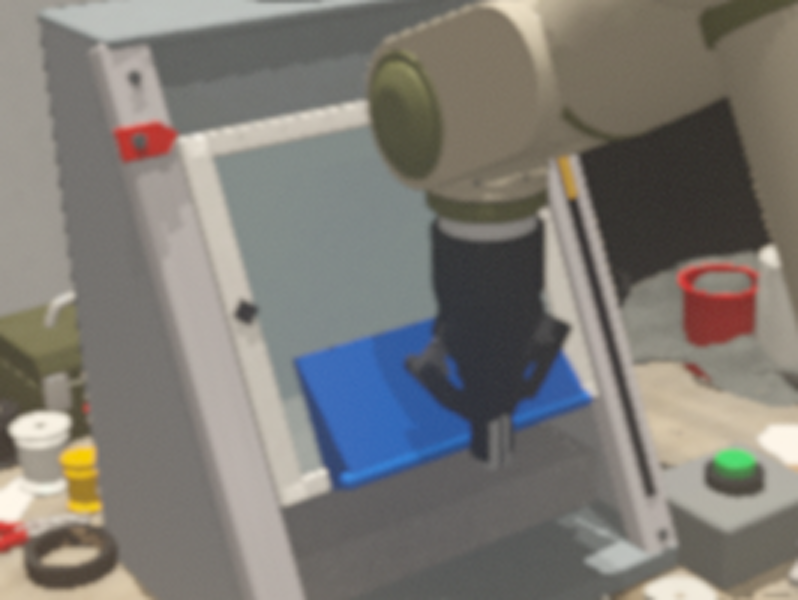

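jog_arm --targets '[{"offset": [0,-0.002,-0.0035],"yaw": 0},{"offset": [0,-0.006,-0.0055],"yaw": 0},{"offset": [0,-0.0105,-0.0075],"yaw": 0},{"offset": [0,-0.015,-0.0095],"yaw": 0},{"offset": [0,-0.0195,-0.0115],"yaw": 0},{"offset": [0,-0.024,-0.0137],"yaw": 0},{"offset": [0,-0.0285,-0.0158],"yaw": 0},{"offset": [0,-0.033,-0.018],"yaw": 0},{"offset": [0,-0.0375,-0.02],"yaw": 0},{"offset": [0,-0.042,-0.022],"yaw": 0},{"offset": [0,-0.0465,-0.024],"yaw": 0},{"offset": [0,-0.0465,-0.024],"yaw": 0}]'

```text
time_s: 9.08
eef_pos: [581.4, 82.0, 201.6]
ee_rot: [0.512, -0.508, -0.486, 0.494]
force: [-13.2, -3.6, 9.3]
grip_width: -0.001
```

```bash
python3 look.py 6
```

```text
[581.40568526  82.04362836 201.62787327] [-13.16167801  -3.64041564   9.2685961 ] 9.0833
```

View pics/s6.png

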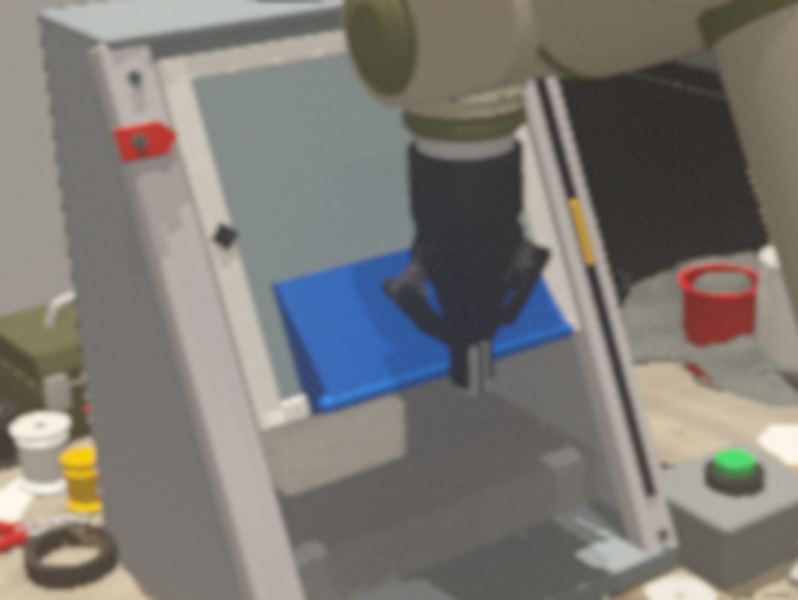

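View pics/t6.png

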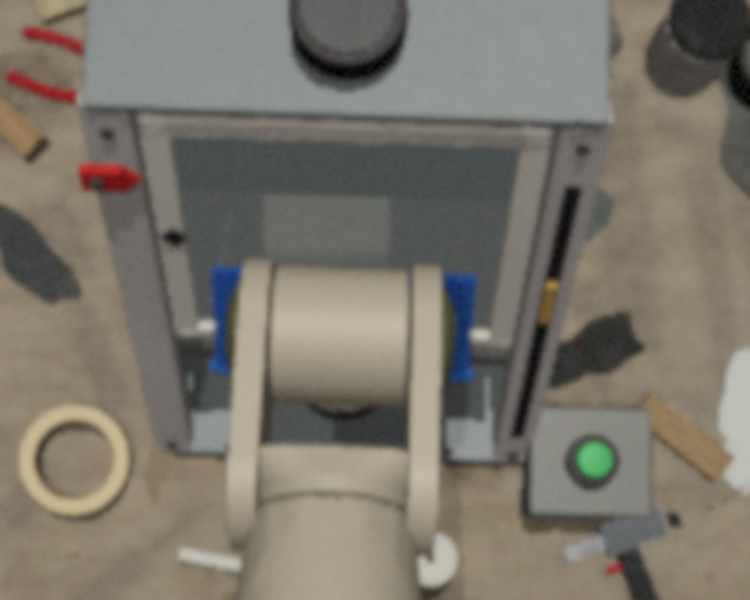

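```bash
cat > rise.py <<'E'
# python rise.py sx sy tx ty : pointer centre in 3x crops
import sys
from rig import ctrl
from h import *
u=list(map(float,sys.argv[1:5]))
s=ctrl.capture("scene");t=ctrl.capture("top")
f=lambda x,y,o:((x+.5)/3-.5+o[0],(y+.5)/3-.5+o[1])
m,e1=tri(s,t,f(177,136,(110,90)),f(140,178.5,(150,80)))
p,e2=tri(s,t,f(u[0],u[1],(110,90)),f(u[2],u[3],(150,80)))
p0,e0=tri(s,t,f(251,326,(110,90)),f(181,288,(150,80)))
for yaw in(-.033,-.05):
    sl=np.array([.423*np.cos(yaw),.423*np.sin(yaw),.906]);print(m.round(1),p.round(1),*e1,*e2,"remaining",((m-p)@sl).round(1),"risen",((p-p0)@sl).round(1))
E
echo
python3 rise.py 225 236 173.5 237.5
```

```text
[709.8 218.3 362.9] [684.  204.1 298.2] [-0.3 -0.1] [0.3 0.2] [-0.4 -0.1] [0.4 0.3] remaining 69.4 risen 61.1
[709.8 218.3 362.9] [684.  204.1 298.2] [-0.3 -0.1] [0.3 0.2] [-0.4 -0.1] [0.4 0.3] remaining 69.2 risen 61.1
```

jog_arm --targets '[{"offset": [0,-0.003,-0.0035],"yaw": 0},{"offset": [0,-0.0075,-0.0055],"yaw": 0},{"offset": [0,-0.012,-0.0075],"yaw": 0},{"offset": [0,-0.0165,-0.0095],"yaw": 0},{"offset": [0,-0.021,-0.0115],"yaw": 0},{"offset": [0,-0.0255,-0.0137],"yaw": 0},{"offset": [0,-0.03,-0.0158],"yaw": 0},{"offset": [0,-0.0345,-0.018],"yaw": 0},{"offset": [0,-0.039,-0.02],"yaw": 0},{"offset": [0,-0.0435,-0.022],"yaw": 0},{"offset": [0,-0.049,-0.0245],"yaw": 0},{"offset": [0,-0.049,-0.0245],"yaw": 0}]'

```text
time_s: 10.28
eef_pos: [604.5, 80.8, 251.2]
ee_rot: [0.513, -0.507, -0.485, 0.495]
force: [-12.6, -4.1, 10.0]
grip_width: -0.001
```

```bash
python3 look.py 7
```

```text
[604.47729447  80.84180135 251.23891457] [-12.64519326  -4.13070212   9.98768754] 10.2833
```

View pics/s7.png

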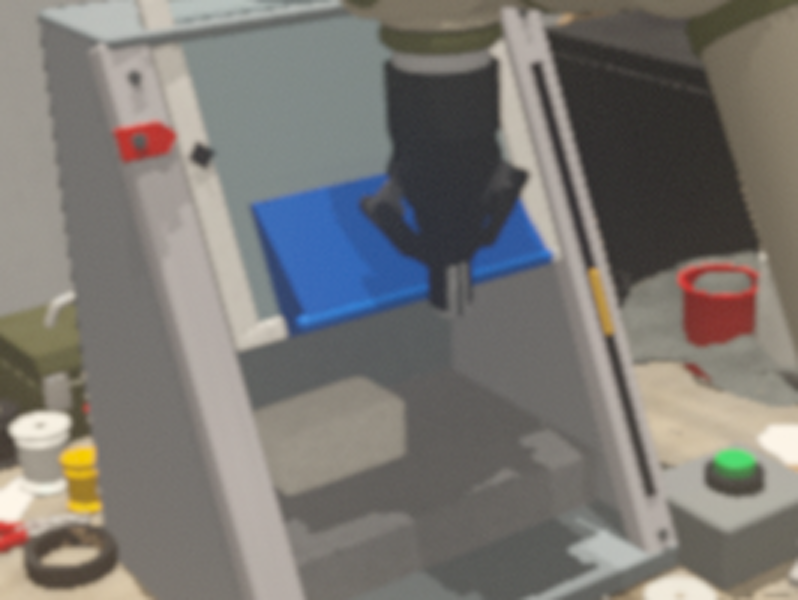

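View pics/t7.png

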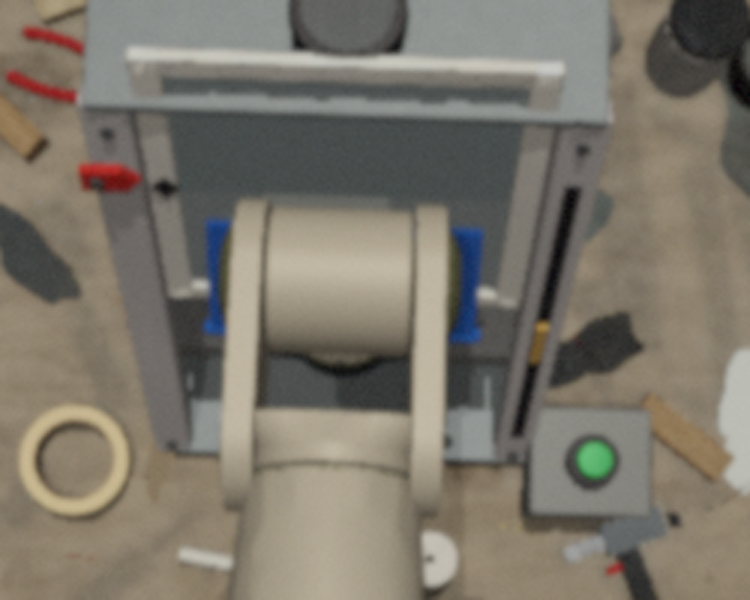

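```bash
python3 rise.py 202 155 165 188
```

```text
[709.8 218.3 362.9] [707.  203.1 347.8] [-0.3 -0.1] [0.3 0.2] [-0.3 -0.1] [0.4 0.3] remaining 14.7 risen 115.8
[709.8 218.3 362.9] [707.  203.1 347.8] [-0.3 -0.1] [0.3 0.2] [-0.3 -0.1] [0.4 0.3] remaining 14.6 risen 115.8
```

jog_arm --targets '[{"offset": [0,-0.002,-0.0035],"yaw": 0},{"offset": [0,-0.005,-0.0048],"yaw": 0},{"offset": [0,-0.008,-0.006],"yaw": 0},{"offset": [0,-0.011,-0.0075],"yaw": 0},{"offset": [0,-0.013,-0.0085],"yaw": 0},{"offset": [0,-0.013,-0.0085],"yaw": 0},{"offset": [0,-0.013,-0.0085],"yaw": 0}]'

```text
time_s: 11.07
eef_pos: [610.6, 80.5, 264.5]
ee_rot: [0.514, -0.506, -0.483, 0.497]
force: [-15.4, -1.6, 5.1]
grip_width: 0.005
```

```bash
python3 look.py 8
```

```text
[610.6379017   80.46792729 264.5152304 ] [-15.41448945  -1.6097767    5.12393024] 11.0667
```

View pics/s8.png

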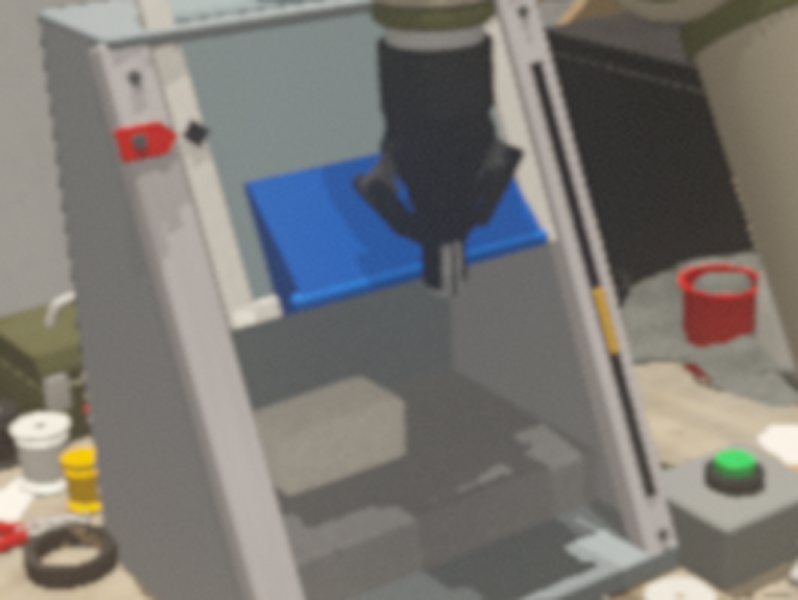

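View pics/t8.png

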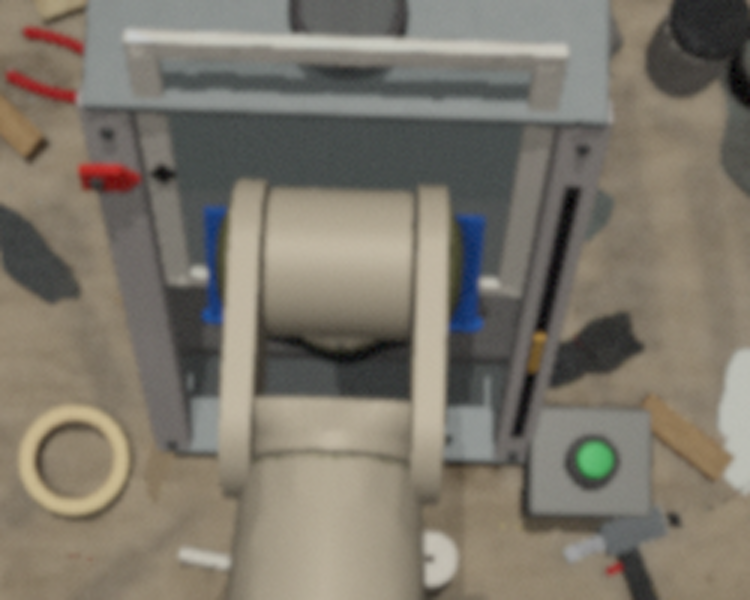

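```bash
python3 rise.py 195 132 163 174
```

```text
[709.8 218.3 362.9] [713.2 202.9 361.8] [-0.3 -0.1] [0.3 0.2] [-0.1 -0. ] [0.2 0.1] remaining -0.7 risen 131.2
[709.8 218.3 362.9] [713.2 202.9 361.8] [-0.3 -0.1] [0.3 0.2] [-0.1 -0. ] [0.2 0.1] remaining -0.8 risen 131.2
```

jog_arm --targets '[{"offset": [0,0,0.003],"yaw": 0},{"offset": [0,0,0.006],"yaw": 0},{"offset": [0,0,0.02],"yaw": 0},{"offset": [0,0,0.05],"yaw": 0},{"offset": [0,0,0.08],"yaw": 0},{"offset": [0,0,0.1],"yaw": 0},{"offset": [0,0,0.1],"yaw": 0},{"offset": [0,0,0.1],"yaw": 0}]'

```text
time_s: 11.93
eef_pos: [510.3, 84.6, 267.2]
ee_rot: [0.513, -0.506, -0.483, 0.496]
force: [0.4, -1.2, -0.1]
grip_width: -0.002
```

```bash
python3 look.py 9; python3 - <<'E'
from rig import ctrl
for n in("scene","top"):
    ctrl.capture(n)
    for t in("masking_tape","blue_marker","white_spool","mark_tip","fan_button_top"):print(n,t,[(b["box"],round(b["score"],2)) for b in ctrl.boxes_of(n,t)][:1])
E
```

```text
[510.30327939  84.62575163 267.23687891] [ 0.41931293 -1.21113624 -0.07252135] 11.9333
scene masking_tape [([145.5, 328.2, 202.4, 375.0], 0.62)]
scene blue_marker [([246.1, 330.0, 301.1, 357.5], 0.91)]
scene white_spool [([324.5, 283.3, 346.8, 319.8], 0.8)]
scene mark_tip [([148.6, 129.9, 168.6, 142.4], 0.72)]
scene fan_button_top [([348.2, 239.4, 362.8, 250.0], 0.59)]
top masking_tape [([152.1, 214.0, 194.0, 249.3], 0.55)]
top blue_marker []
top white_spool [([156.4, 215.1, 196.2, 251.5], 0.75)]
top mark_tip [([178.5, 134.8, 198.9, 145.9], 0.48)]
top fan_button_top []
```

View pics/s9.png

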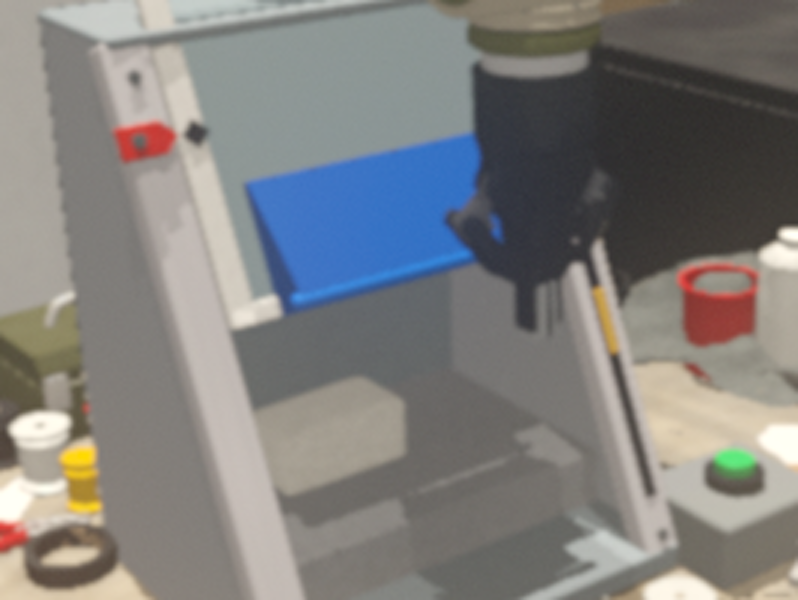

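View pics/t9.png

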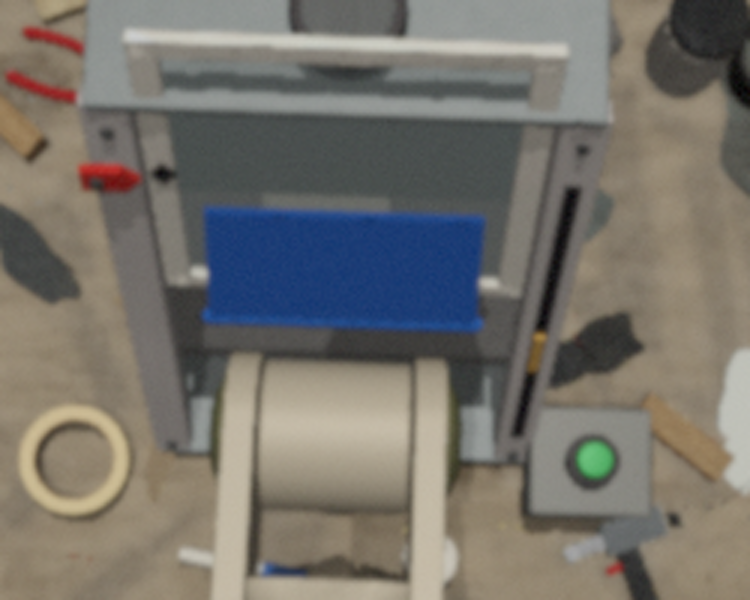

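The window stayed where it was left: its pointer is at (195,132) in the scene crop and (163,174) in the top crop, level with the mark. The button is out and the loose items have not moved, so I am handing in.

```bash
python3 -c "
from rig import ctrl
print(ctrl.finish_job())"
```

```text
the job is handed in; nothing more can be done
None
```

I pressed the fan button, then pushed the window up until its pointer was level with the red mark, and handed the job in. `finish_job` reported no verdict.

**Button:** With the fingers shut, I pressed it twice before touching the window. After the first press the wrist picture showed the fingers about 6 mm off its centre, so I shifted 5 mm and pressed again. Both presses stopped at the same height, at about 13 and 17 N. That is more than the 5 N the button takes at the bottom of its travel, so I take it as fully down. It is out again in the last pictures. I had no direct reading of how far it was pressed.

**Window:** The interface keeps the tool pointing straight down, so I could not push squarely on the lip's underside. I pushed the fingertips lightly against the lip's rounded lower front edge and moved along the slope. The wrist force readings stayed at or below about 17 N. The window rose about 131 mm.

**Last checks:**
- **Pointer:** My measurement puts it about 1 mm above the mark tip, against a tolerance of 8 mm. It held its position after I backed off.
- **Red mark, masking tape, marker pen and spool:** The scene camera finds them where they were, within about 2 pixels.
- **Top camera:** It was no use for the pen and spool. The arm partly hid them, so it missed the pen and mistook the tape for the spool. It also did not detect the button, but the button is plain to see in that picture.
- **Arm:** It stands about 100 mm back from the lip, with almost no force on it.

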